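# Unhook the lens basket and start the ultrasonic cleaner

## Task

Clean the two lenses: lift the wire basket by its blue grip up over the tip of the deep hook and only then away from the stand, without dragging on the hook, and lower it with both lenses still in it, long side along the tank, into the tank of the ultrasonic cleaner so that it stands flat on the tank floor; set it down, do not drop it. With the basket in and let go, press the green start button fully down and release it. Leave the other things on the table where they are.

Things in the scene. Friction and masses are not known exactly. Their poses are not given: they have to be found in the camera images.
- basket: Loose wire basket, about 0.22 kg, 80 (x) x 120 (y) x 45 mm high, holding two lenses. Origin: centre of its underside; z up, y along its long side. A fixed wire bail (6 mm wire) stands over it in its y-z plane, legs at the short ends up to 109 mm, then inward to a raised middle piece that hangs in the hook and carries the blue grip. Half a turn leaves it the same.
- basket_grip (a point): Centre of the blue plastic grip on the bail: 12 (x) x 40 (y) x 45 mm high, from 125 to 170 mm above the basket's underside; this point is 147.5 mm above it. While the basket hangs, the hook's strip stands before and behind the grip's lower part, so pinch it from above across its 40 mm (along basket y).
- basket_bar (a point): Middle of the bail's raised middle piece (34 mm long), the wire that hangs in the hook, 125 mm above the basket's underside.
- stand: Fixed white stand, base 130 x 130 x 10 mm. Origin: centre of the base's underside; z up. Post 16 mm thick at x = +45 mm, from which an arm (top 204 mm high) runs forward to the hook at x = -18 to -54 mm, open to the top; the hook's tip faces the stand's -x. At the start the basket hangs in it, basket axes parallel to the stand's within 0.05 rad, underside 50 mm up.
- hook_seat (a point): Middle of the hook's seat (x = -35 mm, 172 mm high), on which the bail's wire rests. The hook is a deep J of strip 18 mm wide, 4 mm thick; throat 30 mm along x.
- hook_tip (a point): Top of the hook's upturned lip, 35 mm above the seat and 17 mm in front of its middle. Once over the tip, the basket must go about 70 mm along the stand's -x before it rises more than 20 mm further: its rear wall passes under the hook.
- cleaner: Fixed white bench ultrasonic cleaner, 166 (x) x 162 (y) x 80 mm high, with an open empty steel tank and a front deck with the green button on the -x side. Origin: centre of its underside; its -x side is the front with blue panel.
- tank_floor (a point): Middle of the tank's floor, at x = +23 mm in the cleaner's frame, 22 mm above the table (58 mm below the tank's rim). The tank is 104 (x of the cleaner) x 146 mm (y of the cleaner) inside, with 8 mm walls.
- start_button (a joint): Travel of the round green start button, 0 released to 0.006 m fully down; spring, 5 N when fully down, returns by itself.
- start_button_top (a point): Middle of the top of the green start button (26 mm across), about 102 mm above the table, pressed straight down; at x = -58 mm in the cleaner's frame, on its front deck (80 mm high).
- blue_lens: Blue-rimmed round condensing lens, 45 mm across, 19 mm high, loose in the basket. Origin under its centre.
- black_lens: Black contact lens for examination, 38 mm across, 29 mm high, loose in the basket. Origin under its centre.
- bottle: Bystander: pump bottle, 52 x 75 x 180 mm. Origin under its centre.
- marker: Bystander: black and white marker pen lying, 17 x 135 x 16 mm, long along its y. Origin under its centre.
- rod: Bystander: slender focusing test rod standing on its foot, 26 mm across, 83 mm high. Origin under its centre.
- case: Bystander: round black case with grey lid, 41 mm across, 25 mm high. Origin under its centre.
Mind the look-alikes: they are no part of the job. What is shaped like the blue_lens but turquoise is not meant.

How it is judged:
On the way, in this order (a step that is already met when the one before it is completed fails the run):
1. the basket is lifted straight off the seat: the bail's wire is higher than the hook's tip while still within 35 mm of the seat's middle as seen from above (z of basket_bar in the frame of hook_tip above 0.002 m and horizontal distance between basket_bar and hook_seat below 0.035 m), for 0.04 s.
2. the basket stands flat on the tank floor with both lenses in it, let go (x of basket in the frame of tank_floor between -0.018 and 0.018 m and y of basket in the frame of tank_floor between -0.018 and 0.018 m and z of basket in the frame of tank_floor between -0.005 and 0.006 m and angle between basket's own z axis and vertical below 0.12 rad and distance between each of blue_lens, black_lens and basket below 0.06 m and contact force between the fingers and basket below 0.1 N), for 0.2 s.
3. the green start button is pressed down (more than 4 mm) with the basket in the tank (x of basket in the frame of tank_floor between -0.018 and 0.018 m and y of basket in the frame of tank_floor between -0.018 and 0.018 m and z of basket in the frame of tank_floor between -0.005 and 0.006 m and angle between basket's own z axis and vertical below 0.12 rad and contact force between the fingers and basket below 0.1 N and value of joint start_button above 0.004 m), for 0.05 s.
At the end, for the whole second after the job is handed in: The basket stands at rest and released on the tank floor (underside within 6 mm of it, tilt under 0.12 rad, centre within 18 mm of the tank's middle along either side), both lenses lie at rest in it (within 60 mm of its floor's middle), and the start button is released again (under 2 mm) (all of step 2 and value of joint start_button below 0.002 m and linear speed of basket below 0.02 m/s and linear speed of each of blue_lens, black_lens below 0.03 m/s); the robot touches nothing.
It fails at once if the basket presses on the stand or hook with more than 25 N (contact force between basket and stand above 25 N).
It fails at once if a lens leaves the basket (not (distance between each of blue_lens, black_lens and basket below 0.06 m)).
It fails at once if the basket is dropped (it falls faster than 0.4 m/s, a drop of 8 mm, with the fingers off it) (linear speed of basket above 0.4 m/s and contact force between the fingers and basket below 0.1 N).
It fails at once if a bystander is moved by more than 30 mm (distance of any of bottle, rod, marker, case from where it was at the start of the episode above 0.03 m).
It also fails if it takes over 48 s, if anything falls off the work surface, if the arm or the gripper's body presses on something with over 40 N, if the wrist force passes 120 N, or if a joint passes its speed limit or range.

## Robot

A 6-joint arm with a two-finger parallel gripper is mounted at the origin on a cart in front of the work surface, level with it; the furniture and walls round the work are solid. World frame = base frame: x ahead of the robot, y to its left, z up, the work surface at z = 0. Lengths are in m, angles in rad, forces in N, time in s.
With the tool pointing down it reaches from about 0.25 to 0.775 m from the base axis. Payload 4 kg.
Tool frame: the origin (TCP) lies on the centre line of the jaws, within the pads' length; the fingertips stand 25 mm ahead of it and the grasp point (between the pads) lies 6 mm ahead of it; z points along the fingers, y is the line along which they close (so a half turn about z gives the same grasp; the last joint's range is limited). The gripper opens to 94 mm and grips with 3 to 60 N. Pads are 16 mm wide; open, the fingers measure 119 mm over their backs; the gripper's body (75 mm by 177 mm) begins 78 mm behind the grasp point.
Start: joints at [1.113, 0.087, 1.371, -0, 1.684, -0.103], TCP at [0.191, 0.516, 0.231] pointing down, gripper open.
Joint ranges: [-3.1, 3.1], [-0.76, 2.03], [0.27, 2.55], [-1.08, 4.22], [0.17, 2.65], [-2.57, 2.57]. Speed limits (rad/s): [2.79, 2.79, 3.14, 3.14, 3.14, 3.14].

## Interface

Orientations are given as [roll, pitch, yaw] about the fixed x, y, z axes, in that order (R = Rz(yaw) Ry(pitch) Rx(roll)).
In Python, from bench import sensors, optics, ticket gives the robot as it stands.
- The arm moves only by the tool send_rows, never from a script. Its argument "rows" is a list of rows, each a list of 6 numbers: the shift along the world's x, y, z in mm, then the turn, a rotation vector about the world's x, y, z in rad. In form: [[x, y, z, wx, wy, wz], ...]. A call has 1 to 8 rows; each row shifts and turns the commanded pose from where the row before left it; what a row does not reach is not made up. A row lasts 1/12 s, in which the tool goes at most 41.7 mm and 7.16 degrees, less where a joint would pass 70% of its speed; a pose out of reach is approached as far as the arm can. A call is refused whole if a number of a shift passes 41.7 or a number of a turn 0.125, either way. A call with a gripper value outside its range is refused whole. "grip" is the finger opening in mm, from 0 to 94, set as the call begins (left out, the last holds). The fingers move at their own pace and stop on an object; the grip force is fixed at half the most. Time passes only in rows, so rows that do not move let the fingers close. It gives the time, the measured TCP pose, the force, the opening and the grip force at its end, in the units of the state.
- sensors.get_obs(): the state, without advancing time (a new reading comes with each control period).
- optics.snapshot(name): name is "scene" or "top" or "wrist"; returns the picture (400x640x3 uint8, red, green, blue); there is no depth.
- optics.camera_model(name): a dict with "vertical_fov" (degrees; the focal length in pixels is half the picture's height over the tangent of half this angle, whatever the lens; pixels are square), "cx", "cy" (the principal point, pixels), "R" (3x3) and "t" (3): a world point X has camera coordinates R X + t. Camera axes: x right, y down, z forward; pixel columns grow to the right and rows downward; lengths in m; the calibration is good to about 2 mm. A picture is of the moment at which its call begins: read the wrist's pose just before it. camera_model takes no time and is no camera call; for the wrist camera it gives the pose at the moment of the call.
- ticket.close_job(): hands the job in; it is judged then, once.
The state is a dict: "time": time; "joint_positions": joint angles; "qvel": joint speeds; "joint_torque": joint torques, N m; "tool_pos": TCP position; "ee_rot": TCP orientation; "wrist_force": force on the tool from outside, world axes, zero at the start; "wrist_torque": the same for the moment, N m; "width": finger opening in m; "finger_force": force on a finger pad.
Only numpy, scipy, OpenCV 4.12 (cv2) and the standard library are available. Lean on these libraries where they do the work, as an engineer would, in place of code of your own. Each camera call takes 0.05 s, during which the arm holds its last target. There are 200 camera calls.

## Working session

There is one attempt and no reset: what is moved stays moved. The work goes in short steps, Python scripts to look and compute and a tool call to move; the robot and the scene stay as the last step left them, time stands still between calls to the robot, and variables do not carry over. Pictures are saved under pics/ and viewed, at most 10 in all, crops included, and the job is handed in when it is done.

Besides the shell and the picture viewer there is one more tool, called in YAML: its name, and indented under it one key for each argument. send_rows: Moves the arm, as the interface text tells. Its arguments: {"type":"object","properties":{"rows":{"type":"array"},"grip":{"type":"number"}},"required":["rows"]}

```bash
ls; mkdir -p pics; python3 - <<'E'
from bench import sensors, optics, ticket
import cv2,json,numpy as np
o=sensors.get_obs();print(o)
for n in("scene","top","wrist"):
    m=optics.camera_model(n);print(n,m)
    im=optics.snapshot(n);cv2.imwrite(f"pics/{n}0.png",im[:,:,::-1])
E
```

```text
pics
{'time': 0.0, 'joint_positions': array([ 1.11292478e+00,  8.79363088e-02,  1.37225451e+00, -4.70011013e-05,
        1.68357258e+00, -1.03127894e-01]), 'qvel': array([-0.00048796, -0.00262021, -0.00153116, -0.00075228,  0.00126708,
       -0.00035107]), 'joint_torque': array([ 6.07182938e-04, -3.40192723e+01, -3.02426791e+01,  7.19257188e-02,
        3.29295325e-02, -1.72214154e-04]), 'tool_pos': array([0.19085691, 0.51529866, 0.2293142 ]), 'ee_rot': array([-3.13942864e+00, -1.77001402e-04,  2.78684357e+00]), 'wrist_force': array([ 0.23629987,  0.28065333, -0.15136169]), 'wrist_torque': array([ 0.01221315, -0.01798602,  0.03251414]), 'finger_force': 0.0, 'width': 0.09370189530343472}
scene {'vertical_fov': 52.083922231246355, 'cx': 322.8374755830281, 'cy': 198.39921460705193, 'R': array([[-0.12268634, -0.992399  ,  0.00960661],
       [-0.87838442,  0.1040755 , -0.4664859 ],
       [ 0.46194033, -0.06566974, -0.88447646]]), 't': array([0.08413108, 0.5602091 , 0.79059276])}
top {'vertical_fov': 55.21763227927047, 'cx': 328.67540774955756, 'cy': 201.58817828450688, 'R': array([[-0.01913503, -0.99958187, -0.02167794],
       [-0.99767747,  0.02050725, -0.06495478],
       [ 0.06537217,  0.02038468, -0.99765272]]), 't': array([0.04213568, 0.59018438, 1.22597966])}
wrist {'vertical_fov': 71.67531280315822, 'cx': 321.263768466151, 'cy': 201.5957031125157, 'R': array([[ 0.34684126,  0.93792327, -0.00104392],
       [ 0.89809158, -0.33179029,  0.28869831],
       [ 0.2704305 , -0.10107002, -0.95741955]]), 't': array([-0.54932868, -0.0296185 ,  0.39252022])}
```

View pics/top0.png

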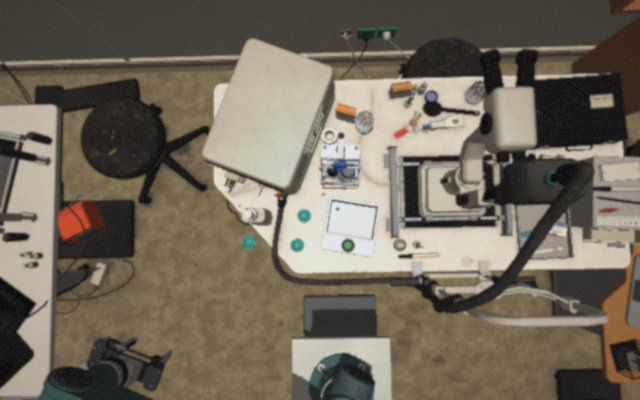

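View pics/scene0.png

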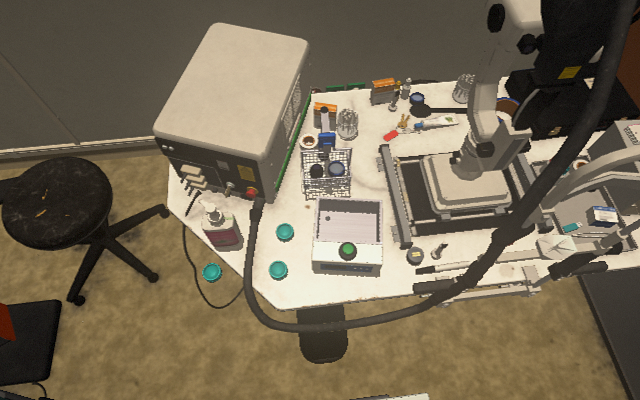

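```bash
python3 - <<'E'
import cv2,numpy as np
t=cv2.imread('pics/top0.png');s=cv2.imread('pics/scene0.png')
# top: u 270-400 v 115-265 x4 ; scene u 270-400
a=cv2.resize(t[125:265,305:390],None,fx=4.2,fy=4.2,interpolation=cv2.INTER_CUBIC)
b=cv2.resize(s[90:285,290:395],None,fx=3.0154,fy=3.0154,interpolation=cv2.INTER_CUBIC)
print(a.shape,b.shape)
h=min(a.shape[0],b.shape[0]);cv2.imwrite('pics/c1.png',np.hstack([a[:h],b[:h]]))
E
```

```text
(588, 357, 3) (588, 317, 3)
```

View pics/c1.png

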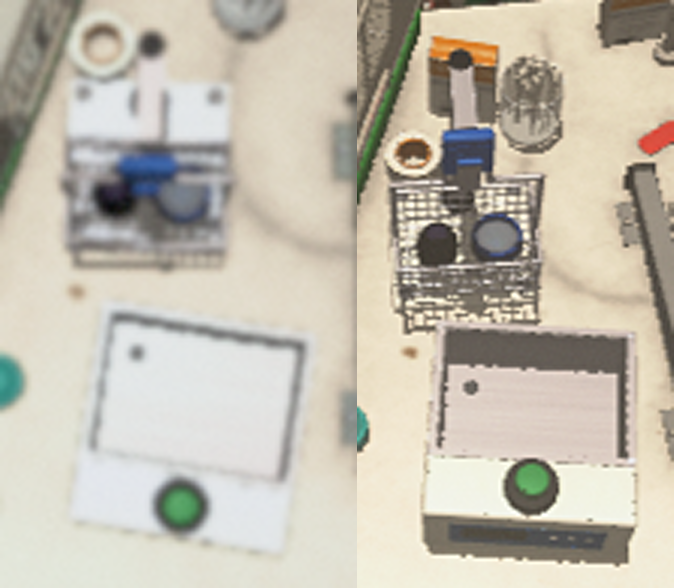

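```bash
cat > h.py <<'E'
import numpy as np,cv2
from scipy.optimize import least_squares
def cam(m):
    f=200/np.tan(np.radians(m['vertical_fov']/2))
    return f,m['cx'],m['cy'],np.array(m['R']),np.array(m['t'])
def proj(m,X):
    f,cx,cy,R,t=cam(m);c=np.atleast_2d(X)@R.T+t
    return np.c_[cx+f*c[:,0]/c[:,2],cy+f*c[:,1]/c[:,2]]
def tri(ms,uvs):
    return least_squares(lambda X:np.concatenate([(proj(m,X)[0]-u) for m,u in zip(ms,uvs)]),[.4,0,.1])
def ray(m,uv,z):
    f,cx,cy,R,t=cam(m);d=R.T@np.array([(uv[0]-cx)/f,(uv[1]-cy)/f,1]);o=-R.T@t
    return o+d*(z-o[2])/d[2]
def blobs(im,lo,hi,amin=15):
    hsv=cv2.cvtColor(im,cv2.COLOR_RGB2HSV);k=cv2.inRange(hsv,lo,hi)
    n,l,s,c=cv2.connectedComponentsWithStats(k)
    return [(s[i].tolist(),c[i].round(2).tolist()) for i in range(1,n) if s[i,4]>=amin],l
E
python3 - <<'E'
from h import *
from bench import optics
M={n:optics.camera_model(n) for n in('top','scene')}
I={n:cv2.imread(f'pics/{n}0.png')[:,:,::-1].copy() for n in M}
for n in M:
    sub=I[n]
    print(n,'green',[b for b in blobs(sub,(50,120,60),(75,255,255))[0] if 300<b[1][0]<400])
    print(n,'blue',[b for b in blobs(sub,(105,130,40),(125,255,255),8)[0] if 300<b[1][0]<400])
tc=lambda p:(305+(p[0]-1.6)/4.2,125+(p[1]-1.6)/4.2)
sc=lambda p:(290+(p[0]-357-1)/3.0154,90+(p[1]-1)/3.0154)
print('cleaner top corners');
for p in [(106,303),(313,340),(280,553),(72,520)]: print('top',ray(M['top'],tc(p),.08).round(4))
for p in [(438,323),(635,330),(635,517),(425,515)]: print('sc',ray(M['scene'],sc(p),.08).round(4))
print('stand base back',[ray(M['top'],tc(p),.01).round(4) for p in [(72,85),(230,82)]])
print('box top',[ray(M['top'],p,.3).round(3) for p in [(334,70),(290,190)]],tri([M['top'],M['scene']],[(334,70),(310,40)]).x,tri([M['top'],M['scene']],[(290,190),(250,158)]).x)
E
```

```text
top green [([359, 29, 15, 3, 28], [366.36, 29.68]), ([380, 28, 16, 3, 33], [386.91, 28.64]), ([346, 243, 5, 6, 17], [348.47, 246.0])]
top blue [([334, 162, 13, 9, 74], [339.54, 165.54])]
scene green [([348, 83, 17, 2, 19], [355.84, 83.42])]
scene blue [([319, 133, 16, 4, 48], [326.5, 134.19])]
cleaner top corners
top [0.6019 0.0252 0.08  ]
top [ 0.5714 -0.1264  0.08  ]
top [ 0.4164 -0.0981  0.08  ]
top [0.443  0.0532 0.08  ]
sc [0.6029 0.0265 0.08  ]
sc [ 0.5779 -0.1305  0.08  ]
sc [ 0.4226 -0.1006  0.08  ]
sc [0.4428 0.0549 0.08  ]
stand base back [array([0.7805, 0.0499, 0.01  ]), array([ 0.7799, -0.0746,  0.01  ])]
box top [array([0.912, 0.004, 0.3  ]), array([0.604, 0.122, 0.3  ])] [0.923957   0.00421644 0.2721346 ] [0.60950054 0.14824699 0.26140103]
```

send_rows:
  rows:
    - [15,-32,15,0,0,0.022]
    - [15,-32,15,0,0,0.022]
    - [18,-32,12,0,0,0.022]
    - [20,-32,10,0,0,0.022]
    - [20,-32,10,0,0,0.022]
    - [20,-32,10,0,0,0.022]
    - [20,-32,10,0,0,0.022]
    - [20,-32,10,0,0,0.022]
  grip: 94

```text
time: 0.82
tool_pos: [0.3394, 0.2581, 0.3228]
ee_rot: [3.141, 0.0, 2.964]
wrist_force: [0.2, 0.6, -0.4]
width: 0.0942
finger_force: 0.0
```

send_rows:
  rows:
    - [20,-32,10,0,0,0.022]
    - [20,-32,10,0,0,0.022]
    - [20,-32,10,0,0,0.022]
    - [20,-32,10,0,0,0.022]
    - [20,-32,8,0,0,0.022]
    - [20,-32,5,0,0,0.022]
    - [20,-32,0,0,0,0.022]
    - [20,-32,0,0,0,0.025]

```text
time: 1.48
tool_pos: [0.4998, 0.0019, 0.3758]
ee_rot: [3.141, 0.001, -3.141]
wrist_force: [1.1, 0.4, -0.4]
width: 0.094
finger_force: 0.0
```

```bash
python3 - <<'E'
from h import *
from bench import optics,sensors
import pickle
o=sensors.get_obs();print(o['time'],o['tool_pos'],o['ee_rot'],o['joint_positions'])
m=optics.camera_model('wrist');im=optics.snapshot('wrist')
pickle.dump((m,im),open('w1.pkl','wb'))
cv2.imwrite('pics/w1.png',cv2.resize(im[:,:,::-1],(800,500),interpolation=cv2.INTER_CUBIC))
E
```

```text
1.4833 [0.49977407 0.00187884 0.37582358] [ 3.14142617e+00  8.13362119e-04 -3.14062683e+00] [-1.09902020e-01 -8.17440990e-03  1.18298658e+00  2.76782793e-04
  1.96599052e+00 -1.68155758e+00]
```

View pics/w1.png

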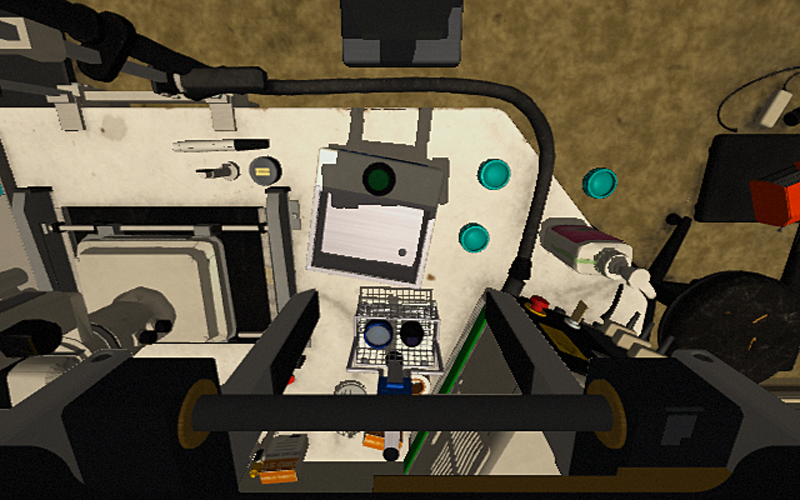

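```bash
python3 - <<'E'
from h import *
from bench import optics
import pickle
M={n:optics.camera_model(n) for n in('top','scene')}
I={n:cv2.imread(f'pics/{n}0.png')[:,:,::-1].copy() for n in M}
M['w'],I['w']=pickle.load(open('w1.pkl','rb'))
roi={'top':(330,158,352,172),'scene':(312,128,342,150),'w':(290,285,345,325)}
for n,(a,b,c,d) in roi.items():
    B,_=blobs(I[n][b:d,a:c],(100,100,20),(128,255,255),8);print(n,'blue',[(s[0]+a,s[1]+b,s[2],s[3],s[4],c0[0]+a,c0[1]+b) for s,c0 in B])
g={}
for n,(a,b,c,d) in {'top':(335,235,362,256),'scene':(335,235,362,262),'w':(285,128,320,160)}.items():
    B,_=blobs(I[n][b:d,a:c],(48,70,20),(85,255,255),8);B=max(B,key=lambda q:q[0][4]);g[n]=np.array(B[1])+(a,b);print(n,B[0],g[n])
r=tri([M[n] for n in g],list(g.values()));print('button',r.x.round(4),r.fun.round(1))
tc=lambda p:(305+(p[0]-1.6)/4.2,125+(p[1]-1.6)/4.2)
sc=lambda p:(290+(p[0]-357-1)/3.0154,90+(p[1]-1)/3.0154)
wc=lambda p:((p[0]+.5)*.8-.5,(p[1]+.5)*.8-.5)
C=np.array([(83,81,.08),(83,-81,.08),(-83,-81,.08),(-83,81,.08)])*[1e-3,1e-3,1]
obs=[('top',[tc(p) for p in [(106,303),(313,340),(280,553),(72,520)]]),('scene',[sc(p) for p in [(438,323),(635,330),(635,517),(425,515)]]),('w',[wc(p) for p in [(429,287),(305,268),(321,147),(449,160)]])]
def res(q,use=None):
    c,s=np.cos(q[2]),np.sin(q[2]);W=C@np.array([[c,s,0],[-s,c,0],[0,0,1]])+[q[0],q[1],0]
    b=np.array([q[0]-.058*c,q[1]-.058*s,.102])
    return np.concatenate([np.r_[(proj(M[n],W)-u).ravel(),2*(proj(M[n],b)[0]-g[n])] for n,u in obs if use is None or n==use])
for u in (None,'top','scene','w'):
    r=least_squares(res,[.51,-.037,-.17],args=(u,),loss='soft_l1');print(u,r.x.round(4),res(r.x,u).reshape(-1,2).round(1).tolist())
q=r.x
E
```

```text
top blue [(333, 162, 14, 10, 97, 339.48, 165.54)]
scene blue [(319, 133, 16, 4, 60, 326.5, 134.5), (323, 142, 9, 3, 17, 327.0, 143.0)]
w blue [(302, 301, 28, 15, 323, 314.91, 309.38)]
top [9, 6, 9, 9, 64] [347.77 245.05]
scene [7, 9, 12, 10, 95] [347.66 248.54]
w [9, 7, 17, 18, 231] [302.39 143.3 ]
button [ 0.4519 -0.026   0.1049] [-0.1  0.4  0.2  0.2  0.1  0.3]
None [ 0.509  -0.0358 -0.1705] [[-1.5, -0.8], [1.0, -1.8], [1.1, 0.9], [-1.6, 0.7], [-0.3, 0.8], [-1.5, -0.4], [-0.3, 0.3], [1.2, 3.8], [-1.4, 1.0], [0.1, 1.3], [-6.2, 1.5], [0.7, 1.8], [-2.2, -0.5], [-2.6, 7.4], [0.6, 0.3]]
top [ 0.5095 -0.0368 -0.1842] [[-0.8, -1.3], [1.7, -1.6], [1.1, 1.1], [-1.5, 0.1], [-0.1, 0.4]]
scene [ 0.5107 -0.0365 -0.1746] [[-1.1, -1.2], [0.0, -0.2], [1.2, 3.2], [-1.3, 0.1], [0.4, -0.2]]
w [ 0.5079 -0.0334 -0.147 ] [[-3.6, 0.1], [3.1, 2.4], [-2.1, -0.2], [-2.1, 5.3], [1.8, -1.4]]
```

```bash
python3 - <<'E'
import pickle,cv2
m,im=pickle.load(open('w1.pkl','rb'))
c=cv2.resize(im[110:235,240:365,::-1],None,fx=4.6,fy=4.6,interpolation=cv2.INTER_CUBIC)
cv2.imwrite('pics/c2.png',c);print(c.shape)
E
```

```text
(575, 575, 3)
```

View pics/c2.png

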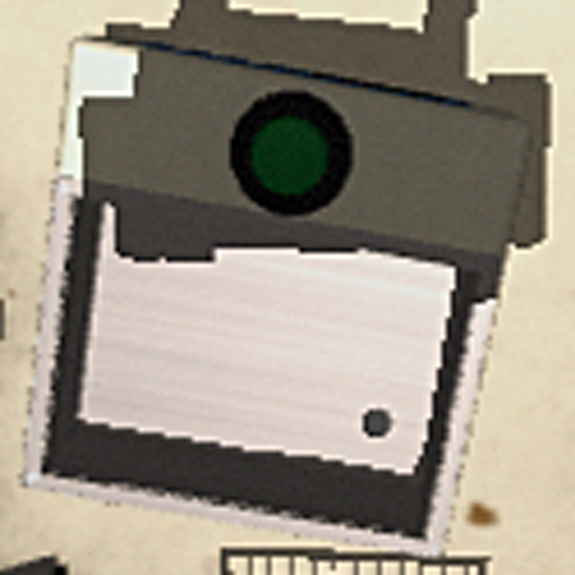

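```bash
python3 - <<'E'
from h import *
from bench import optics
import pickle
mw,iw=pickle.load(open('w1.pkl','rb'));mt=optics.camera_model('top');ms=optics.camera_model('scene')
p=lambda u,v:(240+(u+.5)/4.6-.5,110+(v+.5)/4.6-.5)
P=[(-83,-81,80),(-83,81,80),(83,-81,80),(83,81,80),(75,-73,80),(75,73,80),(75,-73,22),(75,73,22),(-58,0,102)]
U=np.array([p(*a) for a in[(72,42),(530,120),(28,484),(440,555),(45,472),(428,540),(80,418),(413,472),(289,155)]])
P=np.array(P)*1e-3
def W(P,q):
    c,s=np.cos(q[2]),np.sin(q[2]);return P@np.array([[c,s,0],[-s,c,0],[0,0,1]])+[q[0],q[1],0]
f=lambda q:(proj(mw,W(P,q))-U).ravel()
r=least_squares(f,[.51,-.037,-.17]);print('cleaner',r.x.round(4),r.fun.reshape(-1,2).round(1).tolist())
q=r.x;print('tank',W(np.array([[.023,0,.022]]),q),'button',W(np.array([[-.058,0,.102]]),q))
# grip top-face centre guesses: box model top at .22, find silhouettes
G=np.array([(a,b,c) for a in(-6,6) for b in(-20,20) for c in(-22.5,22.5)])*1e-3
def box(m,x,y,z,yaw):
    u=proj(m,W(G,(x,y,yaw))+[0,0,z]);return u.min(0).round(1),u.max(0).round(1)
for n,m in(('top',mt),('scene',ms),('w',mw)):
    print(n,box(m,.68,-.012,.1975,0))
print('top',ray(mt,(339.5,165.5),.22),'w',ray(mw,(315.4,301),.22),ray(mw,(315.4,315.5),.22), 's',ray(ms,(326.5,134.5),.22))
E
```

```text
cleaner [ 0.5085 -0.0366 -0.1753] [[-1.1, -2.3], [1.4, -0.4], [-1.8, 0.8], [0.9, 0.6], [-0.4, -0.2], [-0.1, -1.1], [-0.5, 1.7], [1.9, 2.6], [-0.1, -0.2]]
tank [[ 0.53115334 -0.04060405  0.022     ]] button [[ 0.45139493 -0.0264762   0.102     ]]
top (array([334.6, 161.9]), array([349.2, 169. ]))
scene (array([320.1, 132.1]), array([338.7, 149.7]))
w (array([295.5, 298.6]), array([325.3, 327. ]))
top [ 0.67650015 -0.00531853  0.22      ] w [ 0.64468622 -0.00518047  0.22      ] [ 0.66741039 -0.00528403  0.22      ] s [ 0.68227869 -0.00566159  0.22      ]
```

send_rows:
  rows:
    - [30,-3,-15,0,0,0]
    - [30,-3,-15,0,0,0]
    - [30,-1,-15,0,0,0]
    - [10,0,0,0,0,0]
    - [0,0,0,0,0,0]

```text
time: 1.95
tool_pos: [0.6002, -0.0033, 0.3262]
ee_rot: [3.141, -0.007, 3.141]
wrist_force: [-0.8, 1.8, 0.0]
width: 0.0942
finger_force: 0.0
```

```bash
python3 - <<'E'
from h import *
from bench import optics,sensors
import pickle
o=sensors.get_obs();print(o['time'],o['tool_pos'],o['ee_rot'])
m=optics.camera_model('wrist');im=optics.snapshot('wrist')
pickle.dump((m,im),open('w2.pkl','wb'))
print([b for b in blobs(im,(100,100,20),(128,255,255),60)[0]])
c=cv2.resize(im[180:340,210:430,::-1],None,fx=3.6,fy=3.6,interpolation=cv2.INTER_CUBIC)
cv2.imwrite('pics/w2.png',c)
E
```

```text
1.95 [ 0.60019911 -0.00331615  0.32621175] [ 3.14069816 -0.00665833  3.14141817]
[([289, 217, 27, 26, 188], [302.27, 228.82]), ([301, 258, 36, 28, 881], [318.26, 271.83]), ([19, 265, 51, 38, 1103], [44.29, 279.97])]
```

View pics/w2.png

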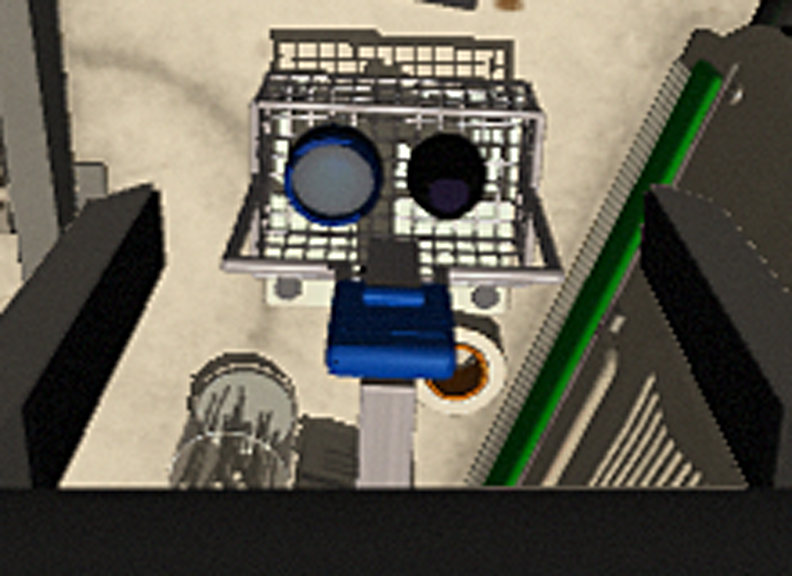

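```bash
python3 - <<'E'
from h import *
from bench import optics
import pickle
mw,_=pickle.load(open('w2.pkl','rb'));m1,_=pickle.load(open('w1.pkl','rb'))
mt=optics.camera_model('top');ms=optics.camera_model('scene')
p=lambda u,v:(210+(u+.5)/3.6-.5,180+(v+.5)/3.6-.5)
def W(P,q):
    c,s=np.cos(q[3]),np.sin(q[3]);return P@np.array([[c,s,0],[-s,c,0],[0,0,1]])+q[:3]
# basket frame
P=np.array([(6,-20,170),(6,20,170),(-6,-20,170),(-6,20,170),(0,-60,109),(0,60,109),(-40,-60,45),(-40,60,45)])*1e-3
U=np.array([p(*a) for a in[(330,375),(453,376),(328,347),(455,352),(226,265),(558,275),(262,103),(542,113)]])
def f(q,two=True):
    r=[(proj(mw,W(P,q))-U).ravel()]
    if two: r+=[proj(mt,W(np.array([[-.001,0,.169]]),q))[0]-(339.5,165.5), proj(ms,W(np.array([[0,0,.17]]),q))[0]-(326.5,134.5)]
    return np.concatenate(r)
for t in(True,False):
    r=least_squares(f,[.68,-.005,.05,0],args=(t,),loss='soft_l1');print(r.x.round(4),f(r.x,t).reshape(-1,2).round(1).tolist())
# stand base rear edge & post check: y-axis
print([ray(mw,p(*a),.01).round(4) for a in[(268,305),(512,308),(288,287),(485,296)]])
E
```

```text
[ 0.6846 -0.0059  0.0443 -0.0382] [[-1.2, 0.7], [0.9, 1.6], [-0.4, -1.2], [1.0, -1.4], [0.5, -0.5], [-0.0, -0.1], [-2.7, 0.3], [0.1, 0.5], [0.1, -2.1], [-0.1, 0.7]]
[ 0.6856 -0.0059  0.0423 -0.0387] [[-1.0, 0.5], [0.9, 1.4], [-0.2, -1.3], [0.9, -1.5], [0.8, -0.4], [-0.3, -0.1], [-2.4, 0.6], [-0.0, 0.7]]
[array([ 0.7792, -0.0731,  0.01  ]), array([0.7811, 0.0557, 0.01  ]), array([ 0.7687, -0.0622,  0.01  ]), array([0.774 , 0.0413, 0.01  ])]
```

send_rows:
  rows:
    - [28,-1,-10,0,0,-0.013]
    - [28,-1,-12,0,0,-0.013]
    - [22,-1,-12,0,0,-0.012]
    - [4,0,-12,0,0,0]
    - [0,0,0,0,0,0]
    - [0,0,0,0,0,0]

```text
time: 2.5
tool_pos: [0.6798, -0.006, 0.2844]
ee_rot: [3.141, -0.002, 3.104]
wrist_force: [0.4, -0.2, 0.1]
width: 0.0941
finger_force: 0.0
```

```bash
python3 - <<'E'
from h import *
from bench import optics,sensors
o=sensors.get_obs();print(o['time'],o['tool_pos'],o['ee_rot'])
m=optics.camera_model('wrist');im=optics.snapshot('wrist')
print([b for b in blobs(im,(100,100,20),(128,255,255),60)[0]])
P=lambda z,x=.682:proj(m,np.array([[x+a,-.006+b,z] for a in(-6e-3,6e-3) for b in(-.02,.02)]))
print(P(.22).round(1))
cv2.imwrite('pics/w3.png',cv2.resize(im[120:360,160:480,::-1],None,fx=2.5,fy=2.5,interpolation=cv2.INTER_CUBIC))
E
```

```text
2.5 [ 0.67975395 -0.00595624  0.28441426] [ 3.14141873e+00 -1.95136257e-03  3.10423112e+00]
[([286, 172, 31, 30, 214], [300.49, 185.22]), ([298, 201, 46, 30, 1180], [320.57, 216.88]), ([0, 245, 49, 66, 1900], [22.69, 271.48]), ([149, 265, 16, 10, 119], [156.34, 269.74])]
[[297.  220.2]
 [344.5 218.5]
 [297.8 233.3]
 [344.7 231.7]]
```

View pics/w3.png

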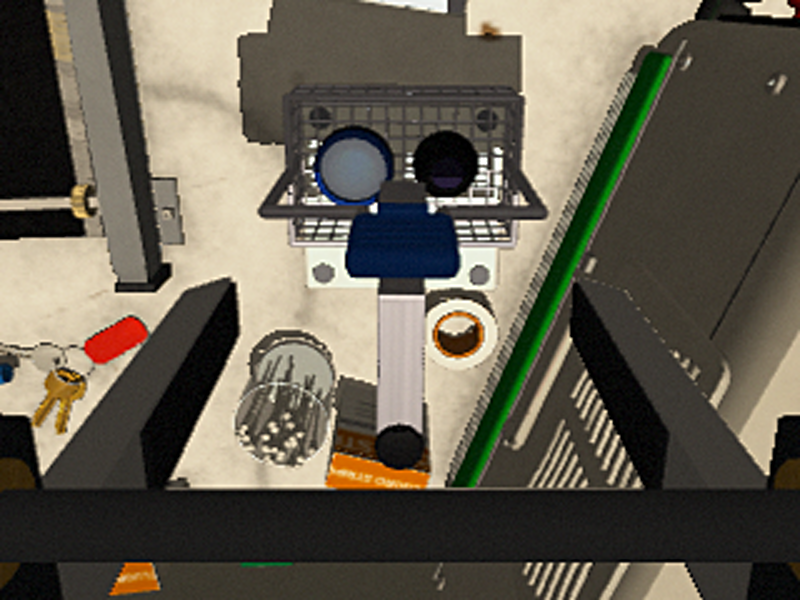

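send_rows:
  rows:
    - [1,0,-25,0,0,0]
    - [0,0,-25,0,0,0]
    - [0,0,-18,0,0,0]
    - [0,0,-10,0,0,0]
    - [0,0,-2,0,0,0]
    - [0,0,0,0,0,0]

```text
time: 3.05
tool_pos: [0.6817, -0.0062, 0.2058]
ee_rot: [-3.142, 0.001, 3.104]
wrist_force: [0.3, 0.1, 0.4]
width: 0.0941
finger_force: 0.0
```

send_rows:
  rows:
    - [0,0,0,0,0,0]
    - [0,0,0,0,0,0]
    - [0,0,0,0,0,0]
    - [0,0,0,0,0,0]
    - [0,0,0,0,0,0]
    - [0,0,0,0,0,0]
  grip: 36

```text
time: 3.55
tool_pos: [0.6822, -0.0063, 0.2048]
ee_rot: [3.142, 0.0, 3.104]
wrist_force: [-0.7, -0.2, -0.7]
width: 0.0576
finger_force: 0.0
```

send_rows:
  rows:
    - [0,0,0,0,0,0]
    - [0,0,0,0,0,0]
    - [0,0,0,0,0,0]
    - [0,0,0,0,0,0]
    - [0,0,0,0,0,0]
    - [0,0,0,0,0,0]
  grip: 20

```text
time: 4.05
tool_pos: [0.6821, -0.0064, 0.2044]
ee_rot: [-3.141, -0.0, 3.104]
wrist_force: [0.4, -0.8, -0.3]
width: 0.0398
finger_force: 30.0
```

send_rows:
  rows:
    - [0,0,3,0,0,0]
    - [0,0,6,0,0,0]
    - [0,0,8,0,0,0]
    - [0,0,8,0,0,0]
    - [0,0,8,0,0,0]
    - [0,0,8,0,0,0]
    - [0,0,5,0,0,0]
    - [0,0,0,0,0,0]

```text
time: 4.72
tool_pos: [0.6828, -0.0063, 0.2531]
ee_rot: [-3.141, 0.004, 3.104]
wrist_force: [0.4, -0.4, -2.8]
width: 0.0397
finger_force: 30.0
```

send_rows:
  rows:
    - [0,0,1,0,0,0]
    - [0,0,0,0,0,0]
    - [0,0,0,0,0,0]

```text
time: 4.97
tool_pos: [0.6819, -0.0063, 0.2508]
ee_rot: [3.141, -0.001, 3.104]
wrist_force: [-0.0, 0.4, -2.8]
width: 0.0402
finger_force: 30.0
```

send_rows:
  rows:
    - [-5,0,0,0,0,0]
    - [-9,0,0,0,0,0]
    - [-12,0,0,0,0,0]
    - [-13,1,0,0,0,0]
    - [-14,0,0,0,0,0]
    - [-14,0,0,0,0,0]
    - [-14,0,0,0,0,0]
    - [-12,0,4,0,0,-0.01]

```text
time: 5.63
tool_pos: [0.5872, -0.0051, 0.2543]
ee_rot: [3.141, -0.003, 3.094]
wrist_force: [-0.0, -0.6, -2.6]
width: 0.0401
finger_force: 30.0
```

send_rows:
  rows:
    - [-12,-5,6,0,0,-0.02]
    - [-12,-7,6,0,0,-0.024]
    - [-12,-8,4,0,0,-0.024]
    - [-10,-7,0,0,0,-0.02]
    - [-7,-5,0,0,0,-0.02]
    - [-4,-3,0,0,0,-0.02]
    - [0,0,0,0,0,0]
    - [0,0,0,0,0,0]

```text
time: 6.3
tool_pos: [0.5321, -0.0403, 0.2711]
ee_rot: [3.141, -0.0, 2.966]
wrist_force: [-0.6, 0.6, -3.6]
width: 0.0395
finger_force: 30.0
```

```bash
python3 - <<'E'
from h import *
from bench import optics,sensors
import pickle
o=sensors.get_obs();print(o['time'],o['tool_pos'],o['ee_rot'],o['wrist_force'])
m=optics.camera_model('wrist');im=optics.snapshot('wrist');t=optics.snapshot('top');s=optics.snapshot('scene')
pickle.dump((m,im,t,s),open('w4.pkl','wb'))
f=cv2.INTER_CUBIC
a=cv2.resize(im[100:340,180:460,::-1],(467,400),interpolation=f);b=cv2.resize(s[150:270,290:390,::-1],(333,400),interpolation=f)
cv2.imwrite('pics/w4.png',np.hstack([a,b]))
E
```

```text
6.3 [ 0.53206092 -0.04025196  0.2710835 ] [ 3.14107588e+00 -2.69549518e-04  2.96560066e+00] [-0.59121165  0.62687029 -3.63804646]
```

View pics/w4.png

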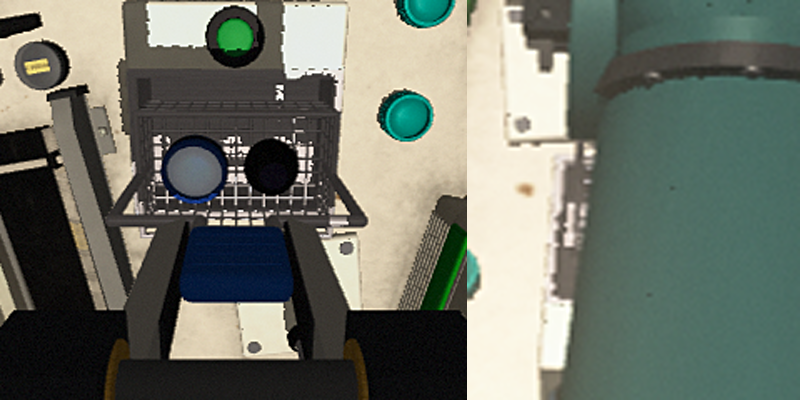

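```bash
python3 - <<'E'
from h import *
import pickle
m,im,t,s=pickle.load(open('w4.pkl','rb'))
p=lambda u,v:(180+(u+.5)*.6-.5,100+(v+.5)*.6-.5)
def W(P,q):
    c,s=np.cos(q[2]),np.sin(q[2]);return P@np.array([[c,s,0],[-s,c,0],[0,0,1]])+[q[0],q[1],.1167]
P=np.array([(6,-20,170),(6,20,170),(0,-60,109),(0,60,109)])*1e-3
U=np.array([p(*a) for a in[(182,300),(293,300),(110,220),(364,220)]])
f=lambda q:(proj(m,W(P,q))-U).ravel()
r=least_squares(f,[.53,-.04,-.17]);print(r.x.round(4),r.fun.round(1))
print('button',ray(m,p(236,37),.1045),'exp .4515 -.0265')
B=W(np.array([(-40,-60,45),(-40,60,45)])*1e-3,r.x);print('front top corners px in crop',((proj(m,B)-[180,100])/.6).round())
C=lambda x,y,z,q=(.5088,-.0366,-.176):np.array([q[0]+x*np.cos(q[2])-y*np.sin(q[2]),q[1]+x*np.sin(q[2])+y*np.cos(q[2]),z])
for x,y in((-83,-81),(-83,81),(-29,81),(-29,-81)):print(x,y,((proj(m,C(x/1e3,y/1e3,.08))-[180,100])/.6).round())
E
```

```text
[ 0.5304 -0.0392 -0.1761] [-1.6  1.4  1.7  1.4 -1.  -1.6  0.9 -1.6]
button [ 0.45232151 -0.02559238  0.1045    ] exp .4515 -.0265
front top corners px in crop [[132. 109.]
 [341. 109.]]
-83 -81 [[119.  -2.]]
-83 81 [[349.  -1.]]
-29 81 [[344.  77.]]
-29 -81 [[124.  76.]]
```

send_rows:
  rows:
    - [0,0,-5,0,0,0]
    - [0,0,-10,0,0,0]
    - [0,0,-12,0,0,0]
    - [0,0,-12,0,0,0]
    - [0,0,-12,0,0,0]
    - [0,0,-12,0,0,0]
    - [0,0,-8,0,0,0]
    - [0,0,-5,0,0,0]

```text
time: 7.12
tool_pos: [0.5313, -0.0401, 0.1933]
ee_rot: [3.142, -0.003, 2.966]
wrist_force: [-0.2, 0.6, -3.2]
width: 0.04
finger_force: 30.0
```

send_rows:
  rows:
    - [0,0,-4,0,0,0]
    - [0,0,-3,0,0,0]
    - [0,0,-2,0,0,0]
    - [0,0,-2,0,0,0]
    - [0,0,0,0,0,0]
    - [0,0,0,0,0,0]

```text
time: 7.62
tool_pos: [0.5323, -0.0403, 0.1849]
ee_rot: [3.141, 0.001, 2.966]
wrist_force: [0.3, -0.4, -4.0]
width: 0.0397
finger_force: 30.0
```

Still carrying the full weight, about 8 mm to go.

send_rows:
  rows:
    - [0,0,-2,0,0,0]
    - [0,0,-2,0,0,0]
    - [0,0,-1,0,0,0]
    - [0,0,0,0,0,0]
    - [0,0,0,0,0,0]

```text
time: 8.03
tool_pos: [0.532, -0.0402, 0.1794]
ee_rot: [3.141, -0.0, 2.966]
wrist_force: [-0.4, 0.6, -3.7]
width: 0.0399
finger_force: 30.0
```

send_rows:
  rows:
    - [0,0,-1,0,0,0]
    - [0,0,-1,0,0,0]
    - [0,0,0,0,0,0]
    - [0,0,0,0,0,0]

```text
time: 8.37
tool_pos: [0.532, -0.0403, 0.1774]
ee_rot: [3.142, -0.0, 2.966]
wrist_force: [-0.4, -0.6, -3.4]
width: 0.0399
finger_force: 30.0
```

send_rows:
  rows:
    - [0,0,-1,0,0,0]
    - [0,0,0,0,0,0]
    - [0,0,0,0,0,0]
    - [0,0,0,0,0,0]

```text
time: 8.7
tool_pos: [0.5322, -0.0403, 0.1767]
ee_rot: [3.142, 0.0, 2.966]
wrist_force: [0.2, 0.1, -3.0]
width: 0.04
finger_force: 30.0
```

send_rows:
  rows:
    - [0,0,-1,0,0,0]
    - [0,0,0,0,0,0]
    - [0,0,0,0,0,0]
    - [0,0,0,0,0,0]

```text
time: 9.03
tool_pos: [0.5322, -0.0403, 0.1766]
ee_rot: [-3.142, 0.001, 2.966]
wrist_force: [-3.0, -0.2, 4.4]
width: 0.0399
finger_force: 30.0
```

send_rows:
  rows:
    - [0,0,0.5,0,0,0]
    - [0,0,0,0,0,0]
    - [0,0,0,0,0,0]

```text
time: 9.28
tool_pos: [0.5322, -0.0403, 0.1767]
ee_rot: [-3.142, 0.001, 2.966]
wrist_force: [-2.5, -0.6, 4.9]
width: 0.0399
finger_force: 30.0
```

send_rows:
  rows:
    - [0,0,0,0,0,0]
    - [0,0,0,0,0,0]
    - [0,0,0,0,0,0]
    - [0,0,0,0,0,0]
    - [0,0,0,0,0,0]
    - [0,0,0,0,0,0]
    - [0,0,0,0,0,0]
  grip: 70

```text
time: 9.87
tool_pos: [0.5321, -0.0402, 0.1758]
ee_rot: [3.141, -0.0, 2.966]
wrist_force: [0.8, 0.6, -0.0]
width: 0.0698
finger_force: 0.0
```

send_rows:
  rows:
    - [0,0,5,0,0,0]
    - [0,0,10,0,0,0]
    - [0,0,20,0,0,0]
    - [0,0,25,0,0,0]
    - [0,0,25,0,0,0]
    - [0,0,15,0,0,0]
    - [0,0,0,0,0,0]
    - [0,0,0,0,0,0]

```text
time: 10.53
tool_pos: [0.5326, -0.0403, 0.2776]
ee_rot: [3.142, 0.003, 2.966]
wrist_force: [0.2, 0.3, 0.2]
width: 0.07
finger_force: 0.0
```

```bash
python3 - <<'E'
from h import *
from bench import optics,sensors
o=sensors.get_obs();print(o['time'],o['tool_pos'],o['ee_rot'],o['wrist_force'],o['joint_positions'].round(2))
m=optics.camera_model('wrist');im=optics.snapshot('wrist')
cv2.imwrite('pics/w5.png',cv2.resize(im[60:340,160:480,::-1],(640,560),interpolation=cv2.INTER_CUBIC))
def C(x,y,z,q=(.5088,-.0366,-.176)): return np.array([q[0]+x*np.cos(q[2])-y*np.sin(q[2]),q[1]+x*np.sin(q[2])+y*np.cos(q[2]),z])
for a in((6,-20,192),(6,20,192),(0,-60,131),(0,60,131),(-40,-60,67),(-40,60,67),(-81,0,104)):
    print(a,((proj(m,C((a[0]+23)/1e3,a[1]/1e3,a[2]/1e3))-[160,60])*2).round())
E
```

```text
10.5333 [ 0.53261351 -0.04033719  0.27762025] [3.14151085 0.0033179  2.96579718] [0.21025624 0.26330806 0.229924  ] [-0.18  0.05  1.32  0.    1.77 -1.58]
(6, -20, 192) [[278. 319.]]
(6, 20, 192) [[364. 319.]]
(0, -60, 131) [[215. 271.]]
(0, 60, 131) [[428. 271.]]
(-40, -60, 67) [[229. 185.]]
(-40, 60, 67) [[413. 186.]]
(-81, 0, 104) [[321. 121.]]
```

View pics/w5.png

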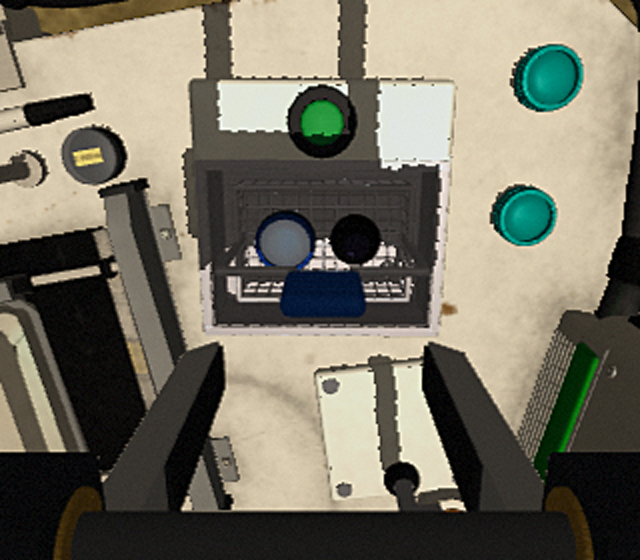

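send_rows:
  rows:
    - [-10,2,0,0,0,0]
    - [-15,2,0,0,0,0]
    - [-20,4,0,0,0,0]
    - [-20,4,0,0,0,0]
    - [-12,2,0,0,0,0]
    - [-4,0,0,0,0,0]
    - [0,0,0,0,0,0]
    - [0,0,0,0,0,0]
  grip: 0

```text
time: 11.25
tool_pos: [0.4508, -0.0262, 0.2753]
ee_rot: [3.141, -0.001, 2.966]
wrist_force: [0.3, -0.5, -0.6]
width: 0.0201
finger_force: 0.0
```

send_rows:
  rows:
    - [0,0,-20,0,0,0]
    - [0,0,-25,0,0,0]
    - [0,0,-25,0,0,0]
    - [0,0,-25,0,0,0]
    - [0,0,-20,0,0,0]
    - [0,0,-10,0,0,0]
    - [0,0,-5,0,0,0]
    - [0,0,0,0,0,0]

```text
time: 11.92
tool_pos: [0.4509, -0.0262, 0.1449]
ee_rot: [3.141, -0.002, 2.966]
wrist_force: [-0.5, -0.8, -0.8]
width: 0.0002
finger_force: 0.0
```

send_rows:
  rows:
    - [0,0,-5,0,0,0]
    - [0,0,-3,0,0,0]
    - [0,0,0,0,0,0]
    - [0,0,0,0,0,0]

```text
time: 12.25
tool_pos: [0.4515, -0.0263, 0.1387]
ee_rot: [3.141, 0.001, 2.966]
wrist_force: [1.3, 0.2, -1.2]
width: 0.0005
finger_force: 0.0
```

send_rows:
  rows:
    - [0,0,-4,0,0,0]
    - [0,0,-4,0,0,0]
    - [0,0,-3,0,0,0]
    - [0,0,0,0,0,0]
    - [0,0,0,0,0,0]

```text
time: 12.67
tool_pos: [0.451, -0.0262, 0.127]
ee_rot: [3.141, -0.0, 2.966]
wrist_force: [0.2, 0.2, 2.1]
width: 0.0002
finger_force: 0.7
```

send_rows:
  rows:
    - [0,0,-2,0,0,0]
    - [0,0,-1.5,0,0,0]
    - [0,0,0,0,0,0]
    - [0,0,0,0,0,0]

```text
time: 13.0
tool_pos: [0.4511, -0.0262, 0.1238]
ee_rot: [3.141, 0.0, 2.966]
wrist_force: [-0.5, 0.2, 3.2]
width: 0.0001
finger_force: 1.7
```

send_rows:
  rows:
    - [0,0,-1.5,0,0,0]
    - [0,0,-1.5,0,0,0]
    - [0,0,0,0,0,0]
    - [0,0,0,0,0,0]

```text
time: 13.33
tool_pos: [0.4512, -0.0263, 0.1212]
ee_rot: [3.142, 0.0, 2.966]
wrist_force: [-2.2, -0.1, 6.0]
width: 0.0004
finger_force: 3.3
```

send_rows:
  rows:
    - [0,0,-1,0,0,0]
    - [0,0,0,0,0,0]
    - [0,0,0,0,0,0]
    - [0,0,0,0,0,0]

```text
time: 13.67
tool_pos: [0.4512, -0.0263, 0.1211]
ee_rot: [3.142, 0.001, 2.966]
wrist_force: [-4.1, 0.1, 10.5]
width: 0.0004
finger_force: 5.2
```

At the stop: the force rises and the travel does not. Release and retreat.

send_rows:
  rows:
    - [0,0,4,0,0,0]
    - [0,0,10,0,0,0]
    - [0,0,20,0,0,0]
    - [0,0,25,0,0,0]
    - [0,0,30,0,0,0]
    - [0,0,30,0,0,0]
    - [0,0,30,0,0,0]
    - [0,0,10,0,0,0]

```text
time: 14.33
tool_pos: [0.4525, -0.0265, 0.2833]
ee_rot: [3.142, 0.008, 2.966]
wrist_force: [0.1, -0.2, 0.6]
width: 0.0003
finger_force: 0.0
```

send_rows:
  rows:
    - [0,0,0,0,0,0]
    - [0,0,0,0,0,0]
    - [0,0,0,0,0,0]
    - [0,0,0,0,0,0]

```text
time: 14.67
tool_pos: [0.4502, -0.0261, 0.2758]
ee_rot: [3.141, -0.005, 2.966]
wrist_force: [0.3, -0.3, -0.2]
width: 0.0007
finger_force: 0.0
```

```bash
python3 - <<'E'
from h import *
from bench import optics,sensors
o=sensors.get_obs();print(o['time'],o['tool_pos'],o['wrist_force'])
im=optics.snapshot('wrist')
cv2.imwrite('pics/w6.png',cv2.resize(im[:,120:520,::-1],(600,600),interpolation=cv2.INTER_CUBIC))
E
```

```text
14.6667 [ 0.45017935 -0.02607988  0.27581122] [ 0.27688492 -0.29095804 -0.24557155]
```

View pics/w6.png

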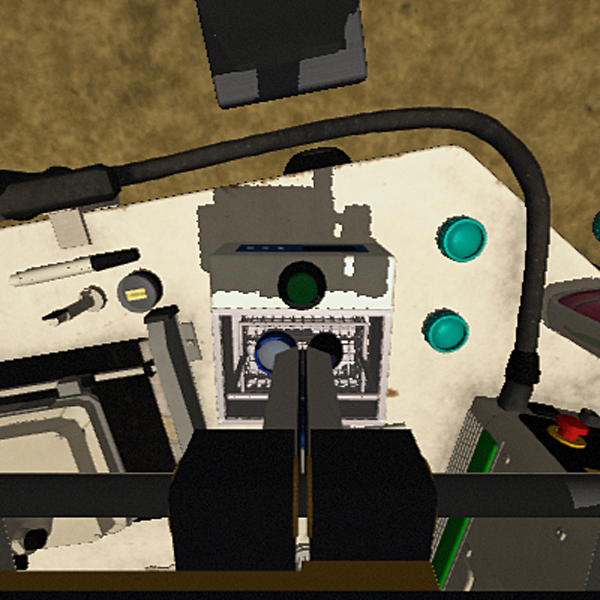

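The picture shows the basket in the tank with both lenses at about (275,352) and (325,350). The button at (302,285) is free, and the bystanders have not moved.

```bash
python3 -c "
from bench import ticket
print(ticket.close_job())"
```

```text
the job is handed in; nothing more can be done
None
```

I lifted the basket over the hook tip and set it flat in the tank with both lenses in it, then pressed the start button to its stop, released it and handed the job in at about 15 s. The hand-in gave no verdict.

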